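Let the biscuit tin roll down the snack rack and catch it softly

ROBOT

A 7-joint arm with a two-finger parallel gripper is mounted at the origin on the work surface. World frame = base frame: x ahead of the robot, y to its left, z up, the work surface at z = 0. Lengths are in m, angles in degrees, forces in N, time in s.
With the tool pointing down it reaches from about 0.425 to 0.875 m from the base axis. Payload 4.7 kg.
Tool frame: the origin (TCP) lies on the centre line of the jaws, within the pads' length; the fingertips stand 17 mm ahead of it and the grasp point (between the pads) lies 2 mm behind it; z points along the fingers, y is the line along which they close (so a half turn about z gives the same grasp; the last joint's range is limited). The gripper opens to 87 mm and grips with 3 to 60 N. Pads are 19 mm wide; open, the fingers measure 117 mm over their backs; the gripper's body (75 mm by 190 mm) begins 51 mm behind the grasp point.
Start: joints at [69.735, 18.392, -4.016, 83.108, 1.295, 78.541, -3.26], TCP at [0.234, -0.607, 0.24] pointing down, gripper open.
Joint ranges: [-163.93, 163.93], [-17.29, 119.83], [-79.2, 71.16], [3.27, 140.29], [-89.18, 269.18], [5.43, 117.66], [-154.24, 154.24]. Speed limits (degrees/s): [147.25, 147.25, 180, 180, 180, 180, 180].

INTERFACE

Orientations are given as [roll, pitch, yaw] about the fixed x, y, z axes, in that order (R = Rz(yaw) Ry(pitch) Rx(roll)).
In Python, from cell import env, read_camera gives the robot as it stands.
- The arm moves only by the shell command python3 -m jog 'ROWS' [FORCE]. ROWS is JSON, a list of rows, each a list of 5 numbers: the opening, from 0 (shut) to 1 (fully open), then the shift along the tool's x, y, z each as a share of 0.02 m, from -1 to 1, then the turn about the tool's z as a share of 45 degrees, from -1 to 1. In form: [[gripper, x, y, z, yaw], ...]. A call has 1 to 12 rows; each row shifts and turns the commanded pose from where the row before left it, along the tool's axes as they then stand; what a row does not reach is not made up. A row lasts 1/12 s, in which the tool goes at most 41.7 mm and 7.16 degrees, less where a joint would pass 70% of its speed; a pose out of reach is approached as far as the arm can. A call with a number of a shift or a turn outside -1 to 1 is refused whole. A call with a gripper value outside its range is refused whole. The fingers move at their own pace and stop on an object; FORCE is the grip in N (left out, the last holds). Time passes only in rows, so rows that do not move let the fingers close. It gives the time, the measured TCP pose, the force, the opening and the grip force at its end, in the units of the state.
- env.get_obs(): the state, without advancing time (a new reading comes with each control period).
- read_camera(name): name is "scene" or "top" or "wrist"; returns a dict with "color" (420x560x3 uint8, red, green, blue), "range_z" (420x560 float32, m along the optical axis (not along the pixel's ray), 0 where there is no reading), "mtx" (3x3 intrinsics, pixels), "world_from_camera" (4x4, takes a point from camera to world coordinates); the wrist camera has in their place "T_tool_cam" (4x4, takes a point from camera to tool coordinates, whose origin is the TCP and whose axes are the flange's). Camera axes: x right, y down, z forward; pixel columns grow to the right and rows downward; lengths in m; the calibration is good to about 2 mm. The wrist camera is an equidistant fisheye: a pixel r from the principal point sees the ray r / f radians off the axis. A picture is of the moment at which its call begins: read the wrist's pose just before it.
- env.sign_off(): hands the job in; it is judged then, once.
The state is a dict: "time_s": time; "qpos": joint angles; "joint_velocities": joint speeds; "effort": joint torques, N m; "tool_pos": TCP position; "tool_rot": TCP orientation; "force": force on the tool from outside, world axes, zero at the start; "wrist_torque": the same for the moment, N m; "grip_width": finger opening in m; "grasp_force": force on a finger pad.
Only numpy, scipy, OpenCV 4.12 (cv2) and the standard library are available. Lean on these libraries where they do the work, as an engineer would, in place of code of your own. Each camera call takes 0.05 s, during which the arm holds its last target. There are 200 camera calls.

TASK

Swing the gate lever of the snack rack to let the biscuit tin roll out from under the wire cover, then run your fingers along just ahead of it and let it come up to them without a jolt while it is still rolling briskly (0.15 m/s or more), stay with it for a moment, then slow it gradually and keep it still for about a second on the open lane, short of the two end posts. Then ease it down until it lies against both posts, without a knock - the biscuits are fragile - and let go. Leave everything else on the cabinet where it is.

Things in the scene. Friction and masses are not known exactly. Their poses are not given: they have to be found in the camera images.
- rack: Stand of the sloping tin rack, 130 mm wide, 560 long: wooden skids and two uprights carrying the lane. Origin on the table under its middle; +x horizontal, downhill along the lane; +y across it; z up. The lane: wood side boards and two aluminium rails; rail tops are 66 mm above the table under the tin's start; inside width 116 mm; boards rise 28 mm over the rails and end at x = 270 mm.
- tin: Round steel biscuit tin with a paper label, 84 mm diameter, 108 mm long, 0.45 kg (x 0.7 to 1.4), lying across the lane, at rest on the gate at about x = -225 mm of the rack. Origin at its centre, y its axis; the frame turns as it rolls. A finger standing still in its way jolts the biscuits; run with it within 25 mm for 0.3 s or more above 0.15 m/s before slowing. Bears 20 N.
- lane (a joint): Slope of the lane in rad (0.022 to 0.036, set on its foot screws and stiff; leave it). It turns about the tin's starting centre (x = -225, z = 108 mm of the rack), lower end down. Free, the tin gains about 6.5 x (slope - 0.007) m/s2, that is 0.10 to 0.19: some 0.22 to 0.29 m/s when out of the cover, 0.29 to 0.40 at the posts.
- gate (a joint): Gate angle (rad): 0 closed (a flap 55 mm wide stands 10 mm above the rails before the tin), 1.0 fully open; from about 0.8 the flap is below the rails and the tin is free. Stays where left (friction 0.07 N m). Shaft along the rack's y 30 mm downhill of the tin's start, 25 mm below the rails. A push downhill on the lever's ball opens it.
- gate_tip (a point): Centre of the 20 mm black ball on the gate's lever, a 12 mm steel bar reaching 135 mm from the shaft, outside the lane at y = -105 mm of the rack. Closed it leans 0.5 rad uphill, open 0.5 rad downhill, so the ball travels 129 mm.
- lane_mouth (a point): Point on the lane's centre line under the lower edge of the wire cover (x = -50 mm of the rack), at the height of the tin's centre there; x down along the lane. The cover, a grid of steel wires about 40 x 31 mm, 131 mm wide, reaches 104 mm above the rails and closes the lane from above from x = -288 to -47 mm; below that the lane is open.
- lane_end (a point): Where the tin's centre lies when the tin rests against both end posts (435 mm down the lane from the start); x down along the lane, z square to it.
- end_posts (a point): The two steel end posts of the lane, each 24 mm wide, 12 mm thick, tops 50 mm above the rails, 68 mm clear gap between them centred on the lane, so that fingers can pass through downhill. Origin midway between them at rail height; uphill faces 42 mm downhill of lane_end.
- bowl: Smoked glass bowl, 170 mm wide, 60 mm high; leave alone. Origin under its centre.
- keyring: Steel keychain ring, 40 mm, with a key; leave alone. Origin at the ring's centre.
- remote: Orange plastic remote, 160 x 45 x 18 mm; leave alone. Origin under its centre.
- mug: Ceramic mug, 80 mm wide, 90 mm high; leave alone. Origin under its centre.
- candle: Candle jar with wooden cap, 70 mm wide, 80 mm high; leave alone. Origin under its centre.
Not all that is in view belongs to the job. Leave any green or pink look-alike of the tin alone.

How it is judged (in metres and radians):
On the way, in this order (a step that is already met when the one before it is completed fails the run):
1. the gate is open (value of joint gate above 0.7 rad), for 0.1 s.
2. the tin has rolled out of the cover and the fingers run along with it while it is still rolling (horizontal distance between the grasp point and tin below 0.085 m and x of tin in the frame of lane_mouth above 0 m and linear speed of tin above 0.14 m/s), for 0.3 s.
3. the tin is caught and kept still on the open lane, short of the posts (x of tin in the frame of lane_mouth above 0 m and x of tin in the frame of lane_end below -0.015 m and linear speed of tin below 0.03 m/s), for 0.6 s.
4. the tin lies against the end posts (distance between tin and lane_end below 0.014 m and linear speed of tin below 0.03 m/s), for 0.2 s.
At the end, for the whole second after the job is handed in: The tin lies at rest in the lane with its centre within 14 mm of lane_end (against both posts), touched by nothing but the rack; the gate is open (over 0.7 rad) (distance between tin and lane_end below 0.014 m and linear speed of tin below 0.02 m/s and angular speed of tin below 0.3 rad/s and angle between tin's own y axis and vertical above 1.4 rad and value of joint gate above 0.7 rad).
It fails at once if the tin is struck or squeezed by the robot with more than 20 N (contact force between tin and the fingers above 20 N or contact force between tin and the arm above 20 N).
It fails at once if the tin runs up to the end posts fast (horizontal distance between tin and lane_end below 0.02 m and linear speed of tin above 0.15 m/s).
It fails at once if the tin leaves the lane or is lifted or tipped (height (world z) of tin below 0.075 m or height (world z) of tin above 0.13 m or angle between tin's own y axis and vertical below 1.3 rad).
It fails at once if the slope of the lane is forced out of its setting (value of joint lane below 0.017 rad or value of joint lane above 0.041 rad).
It fails at once if another thing on the cabinet is disturbed (distance of any of bowl, keyring, remote, mug, candle from where it was at the start of the episode above 0.02 m).
It also fails if it takes over 38 s, if anything falls off the work surface, if the arm or the gripper's body presses on something with over 40 N, if the wrist force passes 120 N, or if a joint passes its speed limit or range.

## Working session

There is one attempt and no reset: what is moved stays moved. The work goes in short steps, Python scripts to look and compute and a shell command to move; the robot and the scene stay as the last step left them, time stands still between calls to the robot, and variables do not carry over. Pictures are saved under pics/ and viewed, at most 10 in all, crops included, and the job is handed in when it is done.

```bash
ls; mkdir -p pics; cat > h.py <<'E'
import numpy as np,cv2
from cell import env,read_camera
from scipy.spatial.transform import Rotation as R
def pts(c):
    z=c["range_z"];K=c["mtx"];v,u=np.indices(z.shape)
    P=np.stack([(u-K[0,2])/K[0,0]*z,(v-K[1,2])/K[1,1]*z,z,np.ones_like(z)],-1)
    return (P@c["world_from_camera"].T)[...,:3]
E
python3 - <<'E'
from h import *
o=env.get_obs();print({k:np.round(v,3) for k,v in o.items()})
for n in("scene","top"):
    c=read_camera(n);cv2.imwrite(f"pics/{n}.png",c["color"][...,::-1]);np.savez(f"{n}.npz",**c)
    print(n,c["mtx"].round(1).tolist(),c["world_from_camera"].round(3).tolist())
E
```

```text
pics
{'time_s': np.float64(0.0), 'qpos': array([69.735, 18.439, -4.017, 83.175,  1.296, 78.54 , -3.259]), 'joint_velocities': array([-0.051,  0.05 ,  0.062,  0.018, -0.025, -0.041,  0.05 ]), 'effort': array([-0.0000e+00, -4.9128e+01, -4.0400e-01, -3.1253e+01, -6.4000e-02,
        4.4000e-02,  0.0000e+00]), 'tool_pos': array([ 0.233, -0.606,  0.238]), 'tool_rot': array([-1.79891e+02,  6.00000e-03,  2.10780e+01]), 'force': array([ 0.537, -0.601, -0.282]), 'wrist_torque': array([0.009, 0.01 , 0.024]), 'grasp_force': np.float64(0.0), 'grip_width': np.float64(0.087)}
scene [[475.5, 0.0, 275.2], [0.0, 475.5, 209.0], [0.0, 0.0, 1.0]] [[0.082, 0.848, -0.523, 1.214], [0.997, -0.07, 0.043, -0.092], [-0.0, -0.525, -0.851, 1.325], [0.0, 0.0, 0.0, 1.0]]
top [[424.4, 0.0, 277.5], [0.0, 424.4, 210.1], [0.0, 0.0, 1.0]] [[0.002, -0.991, 0.137, 0.347], [-1.0, -0.004, -0.014, -0.036], [0.014, -0.137, -0.991, 1.205], [0.0, 0.0, 0.0, 1.0]]
```

View pics/scene.png

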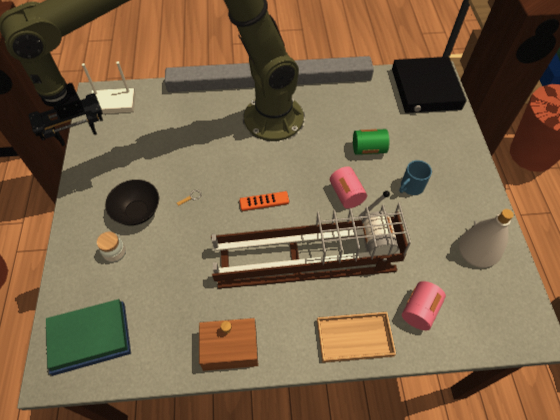

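View pics/top.png

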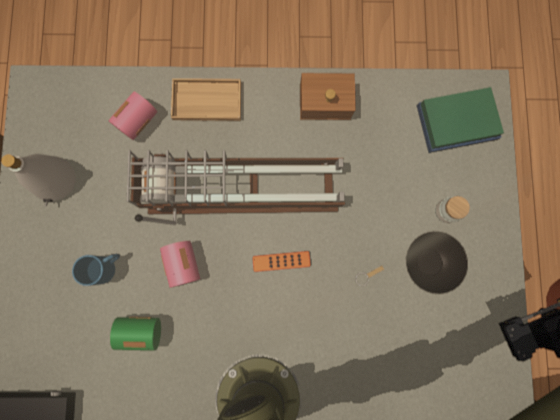

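The rack runs along −y downhill, with posts at top pixels (340,163) and (340,199). The pale tin is under the cover at top (157,182). The lever ball is at top (139,218) and scene (386,194).

```bash
cat > m.py <<'E'
from h import *
S=dict(np.load("scene.npz"));T=dict(np.load("top.npz"))
def ray(c,u,v):
    d=np.linalg.inv(c["mtx"])@[u,v,1];M=c["world_from_camera"];return M[:3,3],M[:3,:3]@d
def tri(pt,ps):
    o1,d1=ray(T,*pt);o2,d2=ray(S,*ps)
    a=np.linalg.lstsq(np.c_[d1,-d2],o2-o1,rcond=None)[0]
    p,q=o1+a[0]*d1,o2+a[1]*d2;return (p+q)/2,np.linalg.norm(p-q)
def blob(c,u,v,r,f):
    m=np.zeros(c["color"].shape[:2],bool);m[v-r:v+r,u-r:u+r]=1
    m&=f(c["color"].astype(int));vv,uu=np.nonzero(m);return uu.mean(),vv.mean(),m.sum()
dk=lambda i:i.max(-1)<45
bt=blob(T,139,218,7,dk);bs=blob(S,386,194,7,dk);print("ball",bt,bs,tri(bt[:2],bs[:2]))
for n,c,box in(("T",T,(225,335,155,210)),("S",S,(225,310,225,275))):
    P=pts(c);u0,u1,v0,v1=box
    I=c["color"].astype(int);m=np.zeros(P.shape[:2],bool);m[v0:v1,u0:u1]=1
    m&=(I.min(-1)>140)&(c["range_z"]>0);Q=P[m]
    print(n,m.sum(),"z med",np.median(Q[:,2]))
    mid=np.median(Q[:,0]);L=[]
    for s in(Q[:,0]<mid,Q[:,0]>=mid):
        q=Q[s&(abs(Q[:,2]-.065)<.02)];f=np.polyfit(q[:,1],q[:,0],1);g=np.polyfit(q[:,1],q[:,2],1)
        print(" rail x=%.4f*y+%.4f ; z=%.4f*y+%.4f"%(*f,*g),q[:,1].min().round(3),q[:,1].max().round(3))
E
python3 m.py; python3 - <<'E'
import cv2,numpy as np
a=cv2.imread("pics/top.png")[145:235,115:355];b=cv2.imread("pics/scene.png")[180:290,200:420]
a=cv2.resize(a,(780,292),interpolation=2);b=cv2.resize(b,(600,300),interpolation=2)
o=np.zeros((592,780,3),np.uint8);o[:292]=a;o[292:,:600]=b;cv2.imwrite("pics/crop.png",o)
E
```

```text
** On entry to DLASCL parameter number  4 had an illegal value
 ** On entry to DLASCL parameter number  4 had an illegal value
 ** On entry to DLASCL parameter number  4 had an illegal value
 ** On entry to DLASCL parameter number  4 had an illegal value
 ** On entry to DLASCL parameter number  5 had an illegal value
 ** On entry to DLASCL parameter number  4 had an illegal valuem.py:11: RuntimeWarning: Mean of empty slice.
  m&=f(c["color"].astype(int));vv,uu=np.nonzero(m);return uu.mean(),vv.mean(),m.sum()
  ret = ret.dtype.type(ret / rcount)
Traceback (most recent call last):
  File "m.py", line 13, in <module>
    bt=blob(T,139,218,7,dk);bs=blob(S,386,194,7,dk);print("ball",bt,bs,tri(bt[:2],bs[:2]))
                                                                       ~~~^^^^^^^^^^^^^^^
  File "m.py", line 7, in tri
    a=np.linalg.lstsq(np.c_[d1,-d2],o2-o1,rcond=None)[0]
      ~~~~~~~~~~~~~~~^^^^^^^^^^^^^^^^^^^^^^^^^^^^^^^^
numpy.linalg.LinAlgError: SVD did not converge in Linear Least Squares
```

View pics/crop.png

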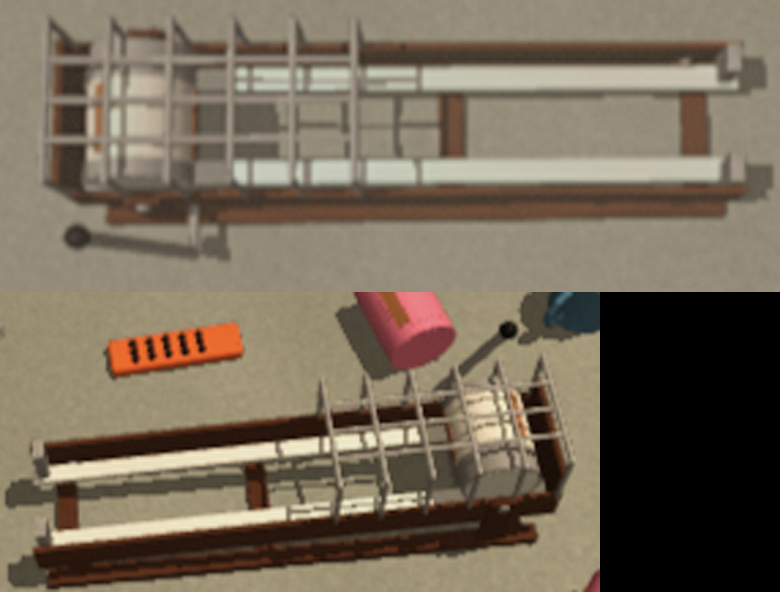

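The crop shows the ball at crop (77,237), which is top (138.7,218). It also shows the tin on the closed gate, both rails and the two grey posts. The ball is brighter than my threshold, so I'll raise it.

```bash
sed -i 's/<45/<80/' m.py; cat >> m.py <<'E'
# ball by depth too
for n,c,b in(("T",T,bt),("S",S,bs)): print(n,"ball depth pt",pts(c)[int(round(b[1])),int(round(b[0]))].round(4), c["color"][int(b[1]),int(b[0])])
# posts: points higher than rails near lane end
for n,c in(("T",T),("S",S)):
    P=pts(c);I=c["color"].astype(int);m=(P[...,1]<-.10)&(P[...,1]>-.30)&(P[...,0]>.3)&(P[...,0]<.75)&(P[...,2]>.09)&(c["range_z"]>0)&(I.max(-1)-I.min(-1)<40)
    k,lab,st,ce=cv2.connectedComponentsWithStats(m.astype(np.uint8))
    for i in range(1,k):
        if st[i,4]>8: q=P[lab==i];print(n,"post",st[i,4],q.min(0).round(3),q.max(0).round(3),np.median(q,0).round(3))
    # tin points under cover: warm-white, high
    P=pts(c);m=(P[...,1]>.1)&(P[...,1]<.45)&(P[...,2]>.115)&(P[...,2]<.155)&(I.min(-1)>110)&(P[...,0]>.4)&(P[...,0]<.75)
    q=P[m];print(n,"tin",m.sum(),np.percentile(q,5,0).round(3),np.percentile(q,95,0).round(3))
E
python3 m.py
```

```text
ball (np.float64(138.59459459459458), np.float64(217.54054054054055), np.int64(37)) (np.float64(385.23214285714283), np.float64(194.51785714285714), np.int64(56)) (array([0.47191251, 0.29373709, 0.15604683]), np.float64(0.00018912351899332767))
T 1359 z med 0.05385109989007808
 rail x=-0.0180*y+0.5403 ; z=0.0343*y+0.0567 -0.208 0.092
 rail x=-0.0147*y+0.6215 ; z=0.0338*y+0.0564 -0.21 0.094
S 873 z med 0.05503561023601544
 rail x=-0.0146*y+0.5426 ; z=0.0374*y+0.0572 -0.189 0.066
 rail x=0.0226*y+0.6206 ; z=0.0341*y+0.0587 -0.192 0.056
T ball depth pt [0.4694 0.2892 0.1675] [65 59 53]
S ball depth pt [0.4796 0.2894 0.1657] [15 14 13]
T post 45 [ 0.617 -0.224  0.09 ] [ 0.642 -0.213  0.102] [ 0.63  -0.218  0.099]
T post 47 [ 0.526 -0.227  0.09 ] [ 0.55  -0.215  0.104] [ 0.537 -0.219  0.098]
T tin 633 [0.527 0.23  0.131] [0.623 0.295 0.152]
S post 14 [ 0.539 -0.223  0.09 ] [ 0.553 -0.212  0.104] [ 0.549 -0.22   0.098]
S post 18 [ 0.626 -0.221  0.092] [ 0.646 -0.21   0.103] [ 0.641 -0.213  0.096]
S tin 317 [0.528 0.241 0.136] [0.623 0.296 0.153]
```

```bash
python3 -m jog '[[0,0,0,0,-0.155],[0,0,0,0,-0.155],[0,0,0,0,-0.155],[0,0,0,0,-0.155],[0,0,0,0,-0.155],[0,0,0,0,-0.155],[0,0,0,0,-0.155],[0,0,0,0,-0.155],[0,0,0,0,-0.155],[0,0,0,0,-0.155],[0,0,0,0,0]]' 20
```

```text
time_s: 1.02
tool_pos: [0.2335, -0.6063, 0.239]
tool_rot: [-180.0, -0.1, 91.0]
force: [-0.4, -0.2, -0.1]
grip_width: 0.0217
grasp_force: 0.0
```

```bash
python3 -m jog '[[0,1,1,0,0],[0,1,1,0,0],[0,1,1,0,0],[0,1,1,0,0],[0,1,1,0,0],[0,1,1,0,0],[0,1,1,0,0],[0,1,1,0,0],[0,1,1,0,0],[0,1,1,0,0],[0,1,1,0,0],[0,1,0,0,0]]'; python3 -m jog '[[0,1,0,0,0],[0,1,0,0,0],[0,1,0,0,0],[0,1,0,0,0],[0,1,0,0,0],[0,1,0,0,0],[0,1,0,0,0],[0,1,0,0,0],[0,1,0,0,0],[0,1,0,0,0],[0,1,0,0,0],[0,1,0,0,0]]'
```

```text
time_s: 2.02
tool_pos: [0.4539, -0.3605, 0.2391]
tool_rot: [179.9, -0.1, 90.8]
force: [-0.4, 0.2, 0.1]
grip_width: 0.0001
grasp_force: 0.0
time_s: 3.02
tool_pos: [0.4464, -0.1219, 0.2395]
tool_rot: [-180.0, 0.0, 90.7]
force: [0.8, 0.5, 0.8]
grip_width: 0.0003
grasp_force: 0.0
```

```bash
python3 -m jog '[[0,1,0.15,0,0],[0,1,0.15,0,0],[0,1,0.15,0,0],[0,1,0.15,0,0],[0,1,0.15,0,0],[0,1,0.15,0,0],[0,1,0.15,0,0],[0,1,0.15,0,0],[0,1,0.15,0,0],[0,1,0.15,0,0],[0,1,0.15,0,0],[0,1,0,0,0]]'; python3 -m jog '[[0,1,0,0,0],[0,1,0,0,0],[0,1,0,0,0],[0,1,0,0,0],[0,1,0,0,0],[0,1,0,0,0],[0,1,0,0,0],[0,1,0,0,0],[0,1,0,0,0],[0,1,0,0,0],[0,1,0,0,0],[0,0,0,0,0]]'; python3 -m jog '[[0,0,0,0,0]]'
```

```text
time_s: 4.02
tool_pos: [0.4762, 0.1183, 0.2395]
tool_rot: [180.0, 0.0, 90.7]
force: [-0.2, -0.2, 0.6]
grip_width: 0.0006
grasp_force: 0.0
time_s: 5.02
tool_pos: [0.4708, 0.3416, 0.2395]
tool_rot: [-179.9, -0.2, 91.0]
force: [-0.9, 0.4, 0.7]
grip_width: 0.0002
grasp_force: 0.0
time_s: 5.1
tool_pos: [0.4719, 0.3383, 0.2393]
tool_rot: [-179.9, -0.0, 90.9]
force: [0.3, -0.2, -0.3]
grip_width: 0.0005
grasp_force: 0.0
```

```bash
python3 -m jog '[[0,0,0,0.9,0],[0,0,0,0.9,0],[0,0,0,0.9,0],[0,0,0,0.9,0],[0,0,0,0,0]]'; python3 -m jog '[[0,-0.5,0,0,0],[0,-0.5,0,0,0],[0,-0.5,0,0,0],[0,-0.5,0,0,0],[0,-0.5,0,0,0],[0,-0.5,0,0,0],[0,-0.5,0,0,0],[0,-0.4,0,0,0],[0,-0.3,0,0,0],[0,0,0,0,0]]'
python3 - <<'E'
from h import *
a=read_camera("top");b=read_camera("scene")
o=np.vstack([cv2.resize(a["color"][140:240,110:300],(570,300)),cv2.resize(b["color"][150:260,270:450],(570,300))])
cv2.imwrite("pics/push.png",o[...,::-1])
E
```

```text
time_s: 5.52
tool_pos: [0.4719, 0.3336, 0.164]
tool_rot: [-179.7, 0.3, 90.7]
force: [-0.1, -0.5, -0.8]
grip_width: 0.0004
grasp_force: 0.0
time_s: 6.35
tool_pos: [0.4748, 0.2509, 0.1673]
tool_rot: [-180.0, 0.1, 90.7]
force: [-0.4, -0.2, 1.1]
grip_width: 0.0003
grasp_force: 0.0
```

View pics/push.png

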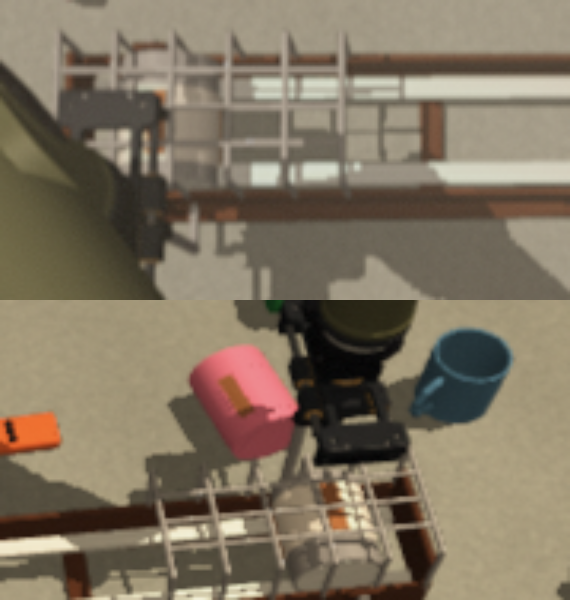

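The fingers are pushing the lever and it is near upright, with the tin still held by the gate. I'll write the tin locator now, check it on the still picture, then do the final push and the dash.

```bash
cat > tin.py <<'E'
import sys
from h import *
def tin(c):
    P=pts(c);y=P[...,1];h=P[...,2]-(.0343*y+.0567);l=P[...,0]-(.581-.0163*y)
    m=(c["range_z"]>0)&(h>.068)&(h<.092)&(abs(l)<.05)&(y<.33)&(y>-.2)&(c["color"].astype(int).min(-1)>60)
    q=y[m];return m.sum(),[round(.264-v,3) for v in np.percentile(q,[5,50,95])] if m.sum() else None
if __name__=="__main__":
    for n in sys.argv[1:]:
        t=env.get_obs()["time_s"];c=read_camera(n);print(n,round(float(t),3),tin(c))
    o=env.get_obs();print(o["tool_pos"].round(4),o["tool_rot"].round(1),"s_f",(.264-o["tool_pos"][1]).round(4),o["force"].round(1))
E
python3 - <<'E'
from tin import *
for n in("scene","top"): print(n,tin(dict(np.load(n+".npz"))))
E
python3 tin.py scene
```

```text
scene (np.int64(490), [np.float64(0.031), np.float64(0.004), np.float64(-0.031)])
top (np.int64(690), [np.float64(0.034), np.float64(0.007), np.float64(-0.025)])
scene 6.45 (np.int64(505), [np.float64(0.053), np.float64(0.023), np.float64(-0.01)])
[0.4743 0.2531 0.1675] [180.   -0.   90.8] s_f 0.0109 [-0.9  0.1  0.3]
```

```bash
python3 tin.py scene scene
```

```text
scene 6.5 (np.int64(495), [np.float64(0.053), np.float64(0.024), np.float64(-0.01)])
scene 6.55 (np.int64(493), [np.float64(0.052), np.float64(0.023), np.float64(-0.01)])
[0.4742 0.2535 0.1675] [-180.    -0.    90.9] s_f 0.0105 [-0.1  0.1  0.5]
```

```bash
python3 -m jog '[[0,-1,0,0,0],[0,-1,0,0,0],[0,-1,0,0,0],[0,0,0.5,-1,0],[0,0,0.5,-0.6,0],[0.2,-1,1,0,0],[0.2,-1,1,0,0],[0.2,-1,1,0,0],[0.2,-1,1,0,0],[0.2,-1,0.15,0,0],[0.2,-1,0,1,0],[0.2,-1,0,1,0]]'; python3 tin.py scene
```

```text
time_s: 7.6
tool_pos: [0.5816, 0.0546, 0.1599]
tool_rot: [179.9, -0.1, 90.9]
force: [-0.3, -0.5, -1.1]
grip_width: 0.017
grasp_force: 0.0
scene 7.6 (np.int64(493), [np.float64(0.119), np.float64(0.097), np.float64(0.062)])
[0.5789 0.048  0.1545] [-179.7    0.2   90.6] s_f 0.216 [-1.9 -4.5 -3.4]
```

```bash
python3 -m jog '[[0.2,-0.7,0,1,0],[0.2,0,0,1,0],[0.2,0,0,0.85,0]]'; python3 tin.py scene
```

```text
time_s: 7.9
tool_pos: [0.5803, 0.0398, 0.1013]
tool_rot: [-179.9, 0.0, 90.8]
force: [-0.7, 0.1, -0.4]
grip_width: 0.0177
grasp_force: 0.0
scene 7.9 (np.int64(482), [np.float64(0.173), np.float64(0.143), np.float64(0.111)])
[0.578  0.0402 0.098 ] [-179.6   -0.    90.8] s_f 0.2238 [-1.9 -0.1 -1.8]
```

```bash
python3 -m jog '[[0.2,-0.4,0,0,0],[0.2,-0.75,0,0,0],[0.2,-0.85,0,0,0],[0.2,-0.95,0,0,0],[0.2,-1,0,0,0],[0.2,-1,0,0,0],[0.2,-1,0,0,0],[0.2,-0.9,0,0,0],[0.2,-0.8,0,0,0],[0.2,-0.7,0,0,0],[0.2,-0.6,0,0,0],[0.2,-0.5,0,0,0]]'; python3 -m jog '[[0.2,-0.4,0,0,0],[0.2,-0.3,0,0,0],[0.2,-0.2,0,0,0],[0.2,-0.1,0,0,0],[0.2,0,0,0,0],[0.2,0,0,0,0],[0.2,0,0,0,0],[0.2,0,0,0,0],[0.2,0,0,0,0],[0.2,0,0,0,0],[0.2,0,0,0,0],[0.2,0,0,0,0]]';python3 tin.py scene
```

```text
time_s: 8.95
tool_pos: [0.5836, -0.1498, 0.1034]
tool_rot: [179.9, 0.0, 90.8]
force: [0.3, 0.6, -1.0]
grip_width: 0.0173
grasp_force: 0.0
time_s: 9.95
tool_pos: [0.5834, -0.1682, 0.1024]
tool_rot: [-180.0, -0.0, 90.8]
force: [0.7, -0.3, 0.5]
grip_width: 0.0175
grasp_force: 0.0
scene 9.95 (np.int64(497), [np.float64(0.393), np.float64(0.367), np.float64(0.346)])
[ 0.5834 -0.1683  0.1024] [-180.    -0.    90.8] s_f 0.4323 [-0.6 -0.5 -0.2]
```

```bash
python3 tin.py scene scene; python3 - <<'E'
from h import *
b=read_camera("scene")["color"][190:300,190:380];a=read_camera("top")["color"][140:230,220:370]
cv2.imwrite("pics/held.png",np.hstack([cv2.resize(b,(400,232)),cv2.resize(a,(387,232))])[...,::-1])
E
```

```text
scene 10.0 (np.int64(498), [np.float64(0.393), np.float64(0.367), np.float64(0.347)])
scene 10.05 (np.int64(497), [np.float64(0.393), np.float64(0.367), np.float64(0.346)])
[ 0.5834 -0.1683  0.1025] [-180.    -0.    90.8] s_f 0.4323 [-0.2 -0.4  0.5]
```

View pics/held.png

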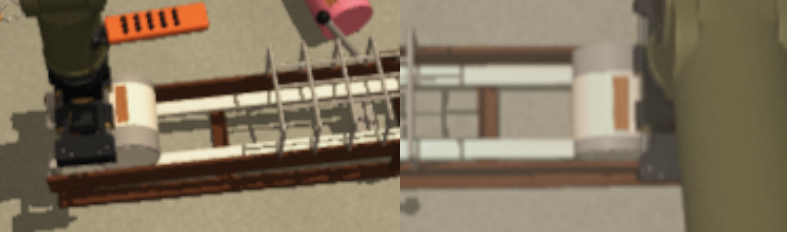

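The picture shows the tin lying square in the lane against the fingers, well short of the posts, and the readings show it still. I'll ease it down now.

```bash
python3 -m jog '[[0.2,-0.1,0,0,0],[0.2,-0.15,0,0,0],[0.2,-0.2,0,0,0],[0.2,-0.2,0,0,0],[0.2,-0.2,0,0,0],[0.2,-0.2,0,0,0],[0.2,-0.2,0,0,0],[0.2,-0.2,0,0,0],[0.2,-0.2,0,0,0],[0.2,-0.2,0,0,0],[0.2,-0.15,0,0,0],[0.2,-0.1,0,0,0]]'; python3 -m jog '[[0.2,-0.1,0,0,0],[0.2,-0.1,0,0,0],[0.2,-0.1,0,0,0],[0.2,-0.1,0,0,0],[0.2,-0.1,0,0,0],[0.2,-0.1,0,0,0],[0.2,-0.1,0,0,0],[0.2,-0.1,0,0,0],[0.2,-0.1,0,0,0],[0.2,-0.1,0,0,0],[0.2,-0.1,0,0,0],[0.2,-0.1,0,0,0]]';python3 tin.py scene
```

```text
time_s: 11.2
tool_pos: [0.584, -0.2111, 0.1025]
tool_rot: [-180.0, 0.0, 90.8]
force: [-0.5, -0.2, -0.9]
grip_width: 0.0169
grasp_force: 0.1
time_s: 12.2
tool_pos: [0.5844, -0.2347, 0.1025]
tool_rot: [-180.0, 0.0, 90.8]
force: [0.1, 0.5, -0.1]
grip_width: 0.0172
grasp_force: 0.0
scene 12.2 (np.int64(647), [np.float64(0.46), np.float64(0.434), np.float64(0.403)])
[ 0.5843 -0.2353  0.1025] [-180.     0.    90.8] s_f 0.4993 [ 0.  -0.3  0.1]
```

```bash
python3 -m jog '[[0.2,-0.3,0,0,0],[0.2,-0.3,0,0,0],[0.2,0,0,-0.5,0],[0.2,0,0,-1,0],[0.2,0,0,-1,0],[0.2,0,0,-1,0],[0.2,-1,0,-1,0],[0.2,-1,0,-1,0],[0.2,-1,0,0,0],[0.2,-1,0,0,0],[0.2,0,0,0,0],[0.2,0,0,0,0]]';python3 tin.py scene scene;  python3 - <<'E'
from h import *
b=read_camera("scene")["color"][150:300,190:420];a=read_camera("top")["color"][140:260,110:370]
cv2.imwrite("pics/end.png",np.hstack([cv2.resize(b,(380,248)),cv2.resize(a,(420,248))])[...,::-1])
E
```

```text
time_s: 13.25
tool_pos: [0.5852, -0.328, 0.2128]
tool_rot: [180.0, -0.0, 90.7]
force: [0.3, 1.1, -0.2]
grip_width: 0.0177
grasp_force: 0.0
scene 13.25 (np.int64(644), [np.float64(0.461), np.float64(0.434), np.float64(0.403)])
scene 13.3 (np.int64(651), [np.float64(0.461), np.float64(0.434), np.float64(0.402)])
[ 0.586  -0.325   0.2128] [ 1.80e+02 -1.00e-01  9.09e+01] s_f 0.589 [-0.1  0.8  0.2]
```

View pics/end.png

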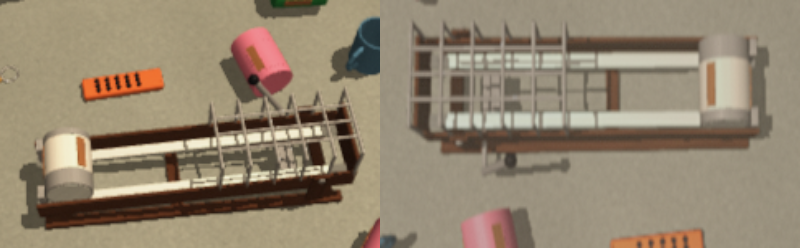

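The tin lies against both posts and the fingers are clear. The ball has moved to about top (190,217), roughly 128 mm, so the gate is fully open.

```bash
python3 -c "
from cell import env
print(env.sign_off())"
```

```text
the job is handed in; nothing more can be done
None
```

I handed the job in at about 13.4 s of the 38 s. The last pictures show the gate open and the tin at rest against both end posts with the fingers clear, after it was caught rolling and held still for about a second; the hand-in returned no verdict.

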